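Chill a lollipop mould under the hand press

ROBOT

A 7-joint arm with a two-finger parallel gripper is mounted at the origin on the work surface. World frame = base frame: x ahead of the robot, y to its left, z up, the work surface at z = 0. Lengths are in m, angles in degrees, forces in N, time in s.
With the tool pointing down it reaches from about 0.425 to 0.875 m from the base axis. Payload 4.7 kg.
Tool frame: the origin (TCP) lies at the very end of the fingers, on their centre line; the grasp point (between the pads) lies 19 mm behind it; z points along the fingers, y is the line along which they close (so a half turn about z gives the same grasp; the last joint's range is limited). The gripper opens to 87 mm and grips with 3 to 60 N. Pads are 19 mm wide; open, the fingers measure 117 mm over their backs; the gripper's body (75 mm by 190 mm) begins 51 mm behind the grasp point.
Start: joints at [69.506, 18.392, -4.016, 83.108, 1.295, 78.541, -3.26], TCP at [0.236, -0.606, 0.223] pointing down, gripper open.
Joint ranges: [-163.93, 163.93], [-17.29, 119.83], [-79.2, 71.16], [3.27, 140.29], [-89.18, 269.18], [5.43, 117.66], [-154.24, 154.24]. Speed limits (degrees/s): [147.25, 147.25, 180, 180, 180, 180, 180].

INTERFACE

Orientations are given as [roll, pitch, yaw] about the fixed x, y, z axes, in that order (R = Rz(yaw) Ry(pitch) Rx(roll)).
In Python, from cell import get_obs, read_camera, sign_off, silhouettes gives the robot as it stands.
- The arm moves only by the tool play_rows, never from a script. Its argument "steps" is a list that holds one entry, the list of rows, each a list of 7 numbers: the shift along the tool's x, y, z in m, then the turn, a rotation vector about the tool's x, y, z in rad, then the finger opening in m, from 0 to 0.087. A call has 1 to 12 rows; each row shifts and turns the commanded pose from where the row before left it, along the tool's axes as they then stand; what a row does not reach is not made up. A row lasts 1/10 s, in which the tool goes at most 50 mm and 8.59 degrees, less where a joint would pass 70% of its speed; a pose out of reach is approached as far as the arm can. A call is refused whole if a number of a shift passes 0.05 or a number of a turn 0.15, either way. A call with a gripper value outside its range is refused whole. The fingers move at their own pace and stop on an object; "force" is the grip in N (left out, the last holds). Time passes only in rows, so rows that do not move let the fingers close. It gives the time, the measured TCP pose, the force, the opening and the grip force at its end, in the units of the state.
- get_obs(): the state, without advancing time (a new reading comes with each control period).
- read_camera(name): name is "scene" or "side" or "wrist"; returns a dict with "frame" (400x640x3 uint8, red, green, blue), "intrinsics" (3x3 intrinsics, pixels), "view" (4x4, takes a point from world to camera coordinates). Camera axes: x right, y up, looking along -z (the intrinsics and any distortion apply to the point x, -y, -z); pixel columns grow to the right and rows downward; lengths in m; the calibration is good to about 2 mm. A picture is of the moment at which its call begins. There is no depth.
- sign_off(): hands the job in; it is judged then, once.
Trained networks look in the newest picture that a camera, given by its name, has taken for a name from the list of things; names that differ only in an ending like _2 or _b are one class to them, and where a whole thing is asked for, a point or a joint stands for the part that bears it (a point fixed in the world has none). Each returns a list of dicts, best first, with "p" (0 to 1); they miss things now and then, are a little off and sometimes report something else, mostly with a low value. They report only what shows in the picture. A call takes as long as a camera call.
- silhouettes(camera, name): "pixels" (400x640 bool, what is visible of it) and "extent" ([left, top, right, bottom] in pixels, round what is visible of it).
The state is a dict: "time_s": time; "qpos": joint angles; "joint_velocities": joint speeds; "effort": joint torques, N m; "tool_pos": TCP position; "tool_rot": TCP orientation; "force": force on the tool from outside, world axes, zero at the start; "wrist_torque": the same for the moment, N m; "grip_width": finger opening in m; "grasp_force": force on a finger pad.
Only numpy, scipy, OpenCV 4.12 (cv2) and the standard library are available. Lean on these libraries where they do the work, as an engineer would, in place of code of your own. Each camera call takes 0.05 s, during which the arm holds its last target. There are 200 camera calls.

TASK

Slide the closed lollipop mould flat along the counter, without lifting it, onto the chill plate under the hand press, so that it lies square and wholly on the plate while the press is still up. Then push the press knob straight down by 40 mm, which brings the dark ring on its rod down to the top of the sleeve and clamps the sprung foot on the mould, and finish while holding the knob pressed there: do not let go. Leave the other things on the counter where they are.

Things in the scene. Friction and masses are not known exactly. Their poses are not given: they have to be found in the camera images.
- press: Grey hand press, fixed. Origin: centre of its chill plate, at the counter surface; z up. The plate is a bright metal rectangle flush with the counter (no step), 124 mm (x) by 224 mm (y). The column, 165 mm high and 60 mm wide (y), stands on the robot's side, 95 to 145 mm to -x, on a flange 120 mm wide, 12 mm high, 95 to 170 mm to -x. The plate is open to +y, -y and +x.
- sleeve_top (a point): Centre of the top of the press's vertical sleeve (44 mm diameter, 100 to 160 mm above the counter), straight above the press origin; this point is 160 mm up. A 44 mm wide arm, 115 to 150 mm above the counter, joins it to the column.
- foot (a point): Centre of the underside of the white foot (50 mm diameter, 12 mm thick) under the plunger: 40 mm above the counter when up. It meets the mould's 12 mm high top at 0.028 of plunger travel, and then yields upward on its own spring (about 1.5 N, plus 4 N per 10 mm).
- knob_top (a point): Centre of the flat top of the black mushroom knob of the press (48 mm diameter, 25 mm thick), straight above the press origin, 250 mm above the counter when up. It moves down with the plunger.
- plunger (a joint): Downward travel of knob and rod in m: 0 when up, 0.050 at the stop. A spring lifts it back by itself (net 2 to 3 N at the top, plus 1.5 N per 10 mm; with the foot on the mould about 15 N in all at 0.040). At 0.040 the underside of the dark ring on the rod reaches the sleeve's top.
- mould: Closed metal lollipop mould, loose, 0.3 to 0.6 kg: flat plate 100 mm (x) by 200 mm (y), 12 mm high, four round sweets showing in its top, and at each end an upright lug to grip or push, 16 mm (x) by 30 mm (y), centred 85 mm from the middle. Starts left or right of the press. Its two ends are alike; either way round will do. Origin: centre of its underside, z up.
- lug_left (a point): Centre of the top of the mould's lug at its +y end, 30 mm above the counter, 18 mm above the mould's top (it passes under the raised foot).
- lug_right (a point): Centre of the top of the mould's lug at its -y end, 30 mm above the counter.
- tin: Bystander: open steel tin of sweets, 120 x 100 x 28 mm, on the side of the press where the mould is not. Origin: centre of underside.
- jar_tall: Bystander: clip-top sweet jar, 90 mm diameter, 170 mm high, beyond the press. Origin: centre of underside.
- jar_wide: Bystander: clip-top sweet jar, 110 mm diameter, 125 mm high, beyond the press. Origin: centre of underside.
- lolly_jar: Bystander: open jar, 72 mm diameter, with lollipops standing in it up to about 160 mm, beyond the press. Origin: centre of underside.
- scoop: Bystander: small steel scoop with wooden handle, about 160 mm long, 28 mm high, between the robot and the press. Origin: between blade and handle.
- weight: Bystander: brass weight, 40 mm diameter, 52 mm high, between the robot and the press. Origin: centre of underside.
- sugar_jar: Bystander: white jar with steel cap, 60 mm diameter, 100 mm high, beyond the press to the right. Origin: centre of underside.

How it is judged:
By the outcome, as a careful person would: the job done as asked, in the order asked, and still so for the second after the job is handed in, while the arm keeps its last pose, push and grip.
It also fails if it takes over 54 s, if anything falls off the work surface, if the arm or the gripper's body presses on something with over 40 N, if the wrist force passes 120 N, or if a joint passes its speed limit or range.

## Working session

There is one attempt and no reset: what is moved stays moved. The work goes in short steps, Python scripts to look and compute and a tool call to move; the robot and the scene stay as the last step left them, time stands still between calls to the robot, and variables do not carry over. Pictures are saved under pics/ and viewed, at most 10 in all, crops included, and the job is handed in when it is done.

Besides the shell and the picture viewer there is one more tool, called after "Emit:" by a JSON object that holds its "fn" and its "kwargs", one argument or row to a line. play_rows: Moves the arm, as the interface text tells. Its arguments: {"type":"object","properties":{"steps":{"type":"array","items":{"type":"array","items":{"type":"array","items":{"type":"number"}}}},"force":{"type":"number"}},"required":["steps"]}

```bash
mkdir -p pics; ls; python3 - <<'E'
from cell import *
import cv2,numpy as np
o=get_obs();print(o)
ims=[]
for c in("scene","side"):
    r=read_camera(c);np.savez("cal_"+c,K=r["intrinsics"],V=r["view"]);cv2.imwrite(f"pics/{c}1.png",r["frame"][:,:,::-1])
    print(c,r["intrinsics"].tolist(),r["view"].round(3).tolist())
    for n in("press","mould","lug_left","tin","knob_top","scoop","weight"):
        print(n,[(round(float(d["p"]),2),d["extent"]) for d in silhouettes(c,n)[:2]])
E
```

```text
pics
{'time_s': 0.0, 'qpos': array([69.50428472, 18.43917673, -4.01629081, 83.17362578,  1.29767327,
       78.54072746, -3.26268545]), 'joint_velocities': array([-0.04490261, -0.01694605,  0.00667194, -0.01075591,  0.02840514,
       -0.09625715,  0.05135068]), 'effort': array([ 4.48967503e-04, -4.91286993e+01, -4.03566342e-01, -3.12529993e+01,
       -6.39283005e-02,  4.38176352e-02,  1.83660800e-04]), 'tool_pos': array([ 0.2358986 , -0.60510019,  0.22147149]), 'tool_rot': array([-1.79891864e+02,  8.07111056e-03,  2.13040130e+01]), 'force': array([ 0.6334553 , -0.2024782 , -0.69165072]), 'wrist_torque': array([-0.00651452,  0.01096281, -0.03154488]), 'grasp_force': 0.0, 'grip_width': 0.08679716853478608}
scene [[370.4541158168486, 0.0, 316.90981623003603], [0.0, 370.4541158168486, 197.20886326445412], [0.0, 0.0, 1.0]] [[0.779, 0.626, -0.001, -0.464], [-0.482, 0.601, 0.638, 0.145], [0.4, -0.497, 0.77, -1.228], [0.0, 0.0, 0.0, 1.0]]
press [(0.9, [245.5, 166.5, 338.9, 276.0])]
mould [(0.88, [324.9, 163.2, 395.4, 207.2])]
lug_left [(0.62, [267.1, 343.4, 295.4, 391.4]), (0.55, [324.3, 161.9, 390.7, 208.6])]
tin [(0.66, [211.0, 273.6, 270.8, 339.5])]
knob_top [(0.6, [289.8, 169.9, 307.3, 237.6])]
scoop [(0.79, [287.9, 150.0, 338.1, 167.4])]
weight [(0.5, [181.3, 246.2, 204.5, 266.2])]
side [[379.5050331403492, 0.0, 315.16918823505733], [0.0, 379.5050331403492, 203.1617799688262], [0.0, 0.0, 1.0]] [[-0.725, -0.689, 0.019, 0.406], [0.461, -0.465, 0.756, -0.373], [-0.512, 0.557, 0.654, -0.781], [0.0, 0.0, 0.0, 1.0]]
press [(0.91, [278.0, 172.5, 383.8, 298.2])]
mould [(0.56, [195.0, 270.2, 288.4, 338.2])]
lug_left [(0.69, [194.5, 268.1, 288.9, 341.9]), (0.21, [188.1, 189.1, 235.9, 246.8])]
tin [(0.74, [345.6, 185.9, 393.1, 221.7])]
knob_top [(0.65, [312.1, 170.2, 330.8, 245.7])]
scoop [(0.98, [265.4, 328.5, 335.7, 374.4])]
weight [(0.53, [414.6, 223.7, 429.4, 245.5])]
```

View pics/scene1.png

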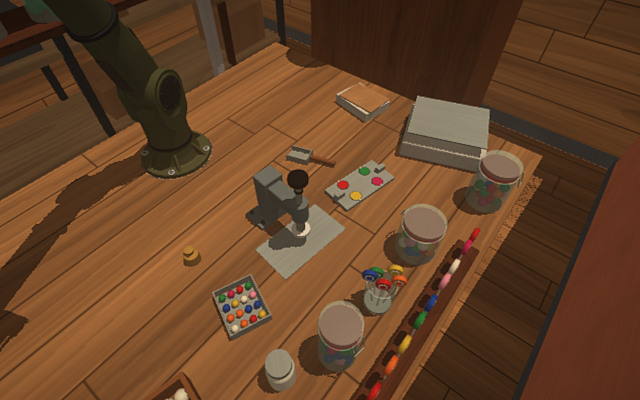

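View pics/side1.png

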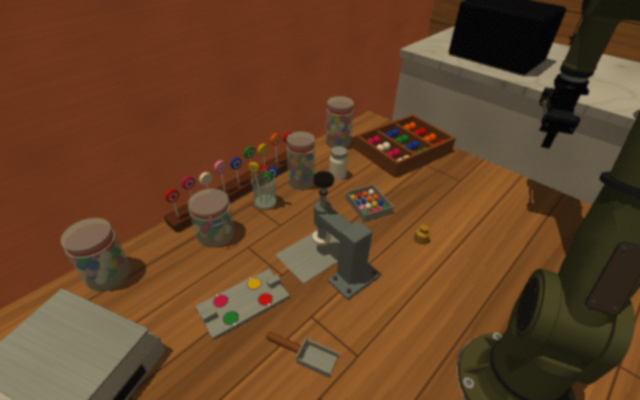

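The mould lies at the press's left (+y), at about (360,185) in scene and (243,303) in side. The press plate is at (300,240) in scene, with its knob at (298,178), and the scoop is near the mould at (310,158). Next I'll fit both poses by matching silhouettes.

```bash
cat > fit.py <<'E'
from cell import *
import cv2,numpy as np
from scipy.optimize import minimize
def box(x0,x1,y0,y1,z0,z1): return np.array([[x,y,z] for x in(x0,x1) for y in(y0,y1) for z in(z0,z1)])
def cyl(r,z0,z1):
    a=np.linspace(0,2*np.pi,24); return np.array([[r*np.cos(t),r*np.sin(t),z] for t in a for z in(z0,z1)])
MOULD=[box(-.05,.05,-.1,.1,0,.012)]+[box(-.008,.008,s*.085-.015,s*.085+.015,0,.03) for s in(1,-1)]
def PRESS(d=0):
    return [box(-.062,.062,-.112,.112,0,0),box(-.145,-.095,-.03,.03,0,.165),box(-.17,-.095,-.06,.06,0,.012),
    box(-.12,0,-.022,.022,.115,.15),cyl(.022,.1,.16),cyl(.024,.225-d,.25-d),cyl(.006,.05,.24-d),cyl(.025,.04,.052)]
def proj(P,K,V):
    c=P@V[:3,:3].T+V[:3,3]; c=c*[1,-1,-1]; u=c@K.T; return u[:,:2]/u[:,2:]
def place(P,p):
    c,s=np.cos(p[2]),np.sin(p[2]); return P@np.array([[c,s,0],[-s,c,0],[0,0,1]])+[p[0],p[1],0]
def render(parts,p,K,V,S=4):
    m=np.zeros((400*S,640*S),np.uint8)
    for P in parts:
        h=cv2.convexHull(((proj(place(P,p),K,V)+.5)*S).astype(np.float32))
        cv2.fillConvexPoly(m,np.round(h).astype(np.int32),1)
    return cv2.resize(m.astype(np.float32),(640,400),interpolation=cv2.INTER_AREA)
def fit(parts,p0,views):
    def f(p):
        e=0
        for M,K,V in views:
            r=render(parts,p,K,V); e+=np.abs(r-M).sum()/M.sum()
        return e
    best=None
    for k in range(3):
        s=np.array([p0]+[np.add(p0,d) for d in((.02,0,0),(0,.02,0),(0,0,.15))])
        r=minimize(f,p0,method="Nelder-Mead",options=dict(initial_simplex=s,xatol=1e-4,fatol=1e-4)); p0=r.x
    return r.x,r.fun
def get(c,n):
    r=read_camera(c); d=silhouettes(c,n)[0]; return d["pixels"].astype(np.float32),r["intrinsics"],r["view"]
def ground(uv,K,V,z=0):
    d=np.linalg.inv(K)@[uv[0],uv[1],1]*[1,-1,-1]; R=V[:3,:3]; o=-R.T@V[:3,3]; d=R.T@d
    return o+d*(z-o[2])/d[2]
E
python3 - <<'E'
from fit import *
for n,parts in(("mould",MOULD),("press",PRESS())):
    vs=[get(c,n) for c in("scene","side")]
    for M,K,V in vs:
        v,u=np.nonzero(M); g=ground((u.mean(),v.mean()),K,V); print(n,g.round(3),M.sum())
    M,K,V=vs[0]; v,u=np.nonzero(M); g=ground((u.mean(),v.mean()),K,V)
    for y in (-.2,.2):
      p,f=fit(parts,[g[0],g[1],y],vs); print("fit",p.round(4),np.degrees(p[2]).round(2),round(f,3))
    for v in vs: print(" single",fit(parts,p,[v])[0].round(4))
for n,h in(("tin",.02),("scoop",.01),("weight",.02),("jar_tall",.08),("jar_wide",.06),("lolly_jar",.07),("sugar_jar",.05)):
    for c in("scene","side"):
        d=silhouettes(c,n)
        if d:
            q=np.load(f"cal_{c}.npz"); v,u=np.nonzero(d[0]["pixels"]); print(n,c,ground((u.mean(),v.mean()),q["K"],q["V"],h).round(3),round(float(d[0]["p"]),2))
# press overlay
E
```

```text
mould [0.549 0.262 0.   ] 1804.0
mould [ 0.553  0.266 -0.   ] 3156.0
fit [ 0.5506  0.2616 -0.2021] -11.58 0.078
fit [ 0.5507  0.2617 -0.204 ] -11.69 0.078
 single [ 0.5505  0.2603 -0.2012]
 single [ 0.5507  0.2617 -0.204 ]
press [0.473 0.027 0.   ] 5704.0
press [ 0.517 -0.024  0.   ] 5668.0
fit [ 0.5367  0.0019 -0.1237] -7.09 0.087
fit [ 0.5369  0.0017 -0.1232] -7.06 0.088
 single [ 0.5369  0.001  -0.1202]
 single [ 0.5368  0.0024 -0.1252]
tin scene [ 0.56 -0.24  0.02] 0.65
tin side [ 0.548 -0.228  0.02 ] 0.88
scoop scene [0.553 0.254 0.01 ] 0.49
scoop side [0.341 0.247 0.01 ] 0.9
weight scene [ 0.361 -0.227  0.02 ] 0.84
weight side [ 0.357 -0.223  0.02 ] 0.59
jar_tall scene [0.486 0.055 0.08 ] 0.66
jar_tall side [ 0.8   -0.181  0.08 ] 0.89
jar_wide scene [0.793 0.175 0.06 ] 0.77
jar_wide side [0.796 0.171 0.06 ] 0.56
lolly_jar scene [ 0.798 -0.019  0.07 ] 0.78
lolly_jar side [ 0.791 -0.016  0.07 ] 0.72
sugar_jar scene [ 0.731 -0.291  0.05 ] 0.82
```

Emit:
{"fn": "play_rows", "kwargs": {
  "steps": [
    [[0,0,-0.017,0,0,-0.142,0.087],[0,0,-0.017,0,0,-0.142,0.087],[0,0,-0.017,0,0,-0.142,0.087],[0,0,-0.017,0,0,-0.142,0.087],[0,0,-0.017,0,0,-0.142,0.087],[0,0,-0.017,0,0,-0.142,0.087],[0,0,-0.017,0,0,-0.142,0.087]]
  ]
}}

```text
time_s: 2.6
tool_pos: [0.2361, -0.6056, 0.3423]
tool_rot: [180.0, 0.0, 78.6]
force: [0.3, -0.7, -0.6]
grip_width: 0.0867
grasp_force: 0.0
```

Emit:
{"fn": "play_rows", "kwargs": {
  "steps": [
    [[0.04,0.02,0,0,0,0,0.087],[0.04,0.02,0,0,0,0,0.087],[0.04,0.02,0,0,0,0,0.087],[0.04,0.02,0,0,0,0,0.087],[0.04,0.02,0,0,0,0,0.087],[0.04,0.02,0,0,0,0,0.087],[0.04,0.02,0,0,0,0,0.087],[0.04,0.02,0,0,0,0,0.087],[0.04,0.02,0,0,0,0,0.087],[0.04,0.02,0,0,0,0,0.087]]
  ]
}}

```text
time_s: 3.6
tool_pos: [0.5142, -0.2532, 0.3419]
tool_rot: [180.0, 0.0, 78.2]
force: [-0.1, -0.6, 0.3]
grip_width: 0.0868
grasp_force: 0.0
```

```bash
cat > go.py <<'E'
from fit import *
from scipy.spatial.transform import Rotation as R
def delta(target,yaw):
    o=get_obs(); T=R.from_euler("xyz",o["tool_rot"],degrees=True)
    G=R.from_euler("xyz",[180,0,yaw],degrees=True)
    print("t",round(float(o["time_s"]),2),"pos",o["tool_pos"].round(4),"rot",o["tool_rot"].round(2),"F",o["force"].round(1),"grip",round(float(o["grip_width"]),4),round(float(o["grasp_force"]),1))
    print("shift",T.inv().apply(np.array(target)-o["tool_pos"]).round(4),"turn",(T.inv()*G).as_rotvec().round(4))
    return T
E
python3 - <<'E'
from go import *
T=delta([.568,.345,.15],78.35)
r=read_camera("wrist");V=r["view"];o=-V[:3,:3].T@V[:3,3];print("cam in tool",T.inv().apply(o-get_obs()["tool_pos"]).round(3)); print(get_obs()["qpos"].round(1))
q=np.load("cal_scene.npz"); print(ground((405,155),q["K"],q["V"]),ground((338,100),q["K"],q["V"]))
E
```

```text
t 3.6 pos [ 0.5142 -0.2532  0.3419] rot [1.7996e+02 4.0000e-02 7.8240e+01] F [-0.1 -0.6  0.3] grip 0.0868 0.0
shift [ 0.5967 -0.0694  0.1915] turn [ 0.0007  0.0006 -0.002 ]
cam in tool [ 0.058 -0.004 -0.162]
[ 47.9   9.  -28.8  82.1   4.   89.8   8.4]
[5.92822151e-01 4.66179256e-01 1.11022302e-16] [ 2.40350332e-01  5.69450550e-01 -1.11022302e-16]
```

Emit:
{"fn": "play_rows", "kwargs": {
  "steps": [
    [[0.049,-0.005,0,0,0,0,0.06],[0.049,-0.005,0,0,0,0,0.06],[0.049,-0.006,0,0,0,0,0.06],[0.049,-0.006,0,0,0,0,0.06],[0.049,-0.006,0,0,0,0,0.06],[0.049,-0.006,0,0,0,0,0.06],[0.049,-0.006,0,0,0,0,0.06],[0.049,-0.006,0,0,0,0,0.06],[0.049,-0.006,0,0,0,0,0.06],[0.049,-0.006,0.03,0,0,0,0.06],[0.049,-0.006,0.04,0,0,0,0.06],[0.049,-0.005,0.04,0,0,0,0.06]]
  ]
}}

```text
time_s: 4.85
tool_pos: [0.5633, 0.3091, 0.2519]
tool_rot: [179.9, -0.0, 78.3]
force: [0.4, -0.5, 0.4]
grip_width: 0.0598
grasp_force: 0.0
```

Emit:
{"fn": "play_rows", "kwargs": {
  "steps": [
    [[0.009,0,0.03,0,0,0,0.06],[0,0,0.02,0,0,0,0.06],[0,0,0,0,0,0,0.06],[0,0,0,0,0,0,0.06]]
  ]
}}

```text
time_s: 5.25
tool_pos: [0.5652, 0.3159, 0.2029]
tool_rot: [180.0, 0.0, 78.2]
force: [-0.4, -0.5, 1.1]
grip_width: 0.0603
grasp_force: 0.0
```

```bash
python3 - <<'E'
from go import *
T=delta([.568,.345,.015],78.35)
r=read_camera("wrist");cv2.imwrite("pics/w1.png",r["frame"][:,:,::-1])
K,V=r["intrinsics"],r["view"];im=r["frame"].copy()
for P in MOULD:
    h=cv2.convexHull(proj(place(P,[.5507,.2617,-.2033]),K,V).astype(np.float32)); cv2.polylines(im,[np.round(h).astype(np.int32)],True,(255,0,255),1)
cv2.imwrite("pics/w1o.png",im[:,:,::-1])
p0=np.array([.5507,.2617,-.2033])
d=silhouettes("wrist","mould")
if d: print(d[0]["p"],d[0]["extent"])
E
```

```text
t 5.25 pos [0.5652 0.3159 0.2029] rot [1.7999e+02 1.0000e-02 7.8220e+01] F [-0.4 -0.5  1.1] grip 0.0603 0.0
shift [ 0.0291 -0.0032  0.1879] turn [ 0.0001  0.0002 -0.0024]
0.92 [271.0, 134.7, 368.9, 325.5]
```

View pics/w1o.png

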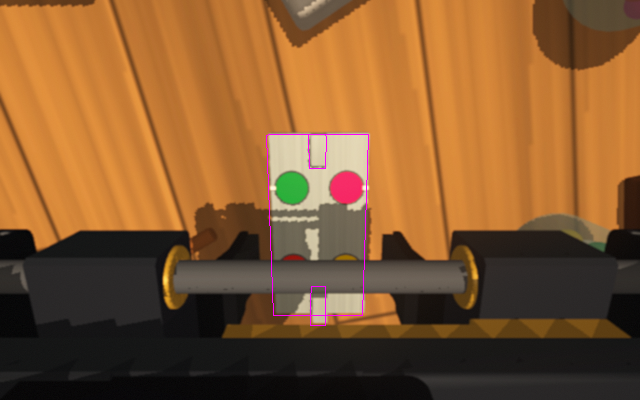

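The predicted mould outline lies right on the picture, with the +y lug at about (317,150). Descending onto it.

Emit:
{"fn": "play_rows", "kwargs": {
  "steps": [
    [[0.029,-0.003,0,0,0,-0.002,0.05],[0,0,0.04,0,0,0,0.05],[0,0,0.04,0,0,0,0.05],[0,0,0.04,0,0,0,0.05],[0,0,0.03,0,0,0,0.05],[0,0,0.015,0,0,0,0.05],[0,0,0,0,0,0,0.05],[0,0,0,0,0,0,0.05]]
  ]
}}

```text
time_s: 6.15
tool_pos: [0.5691, 0.3461, 0.0396]
tool_rot: [179.9, -0.1, 78.3]
force: [1.0, 0.5, 0.4]
grip_width: 0.0504
grasp_force: 0.0
```

```bash
python3 - <<'E'
from go import *
T=delta([.568,.345,.016],78.35)
r=read_camera("wrist");cv2.imwrite("pics/w2.png",r["frame"][:,:,::-1])
E
```

```text
t 6.15 pos [0.5691 0.3461 0.0396] rot [ 1.7988e+02 -1.2000e-01  7.8340e+01] F [1.  0.5 0.4] grip 0.0504 0.0
shift [-0.0013 -0.0009  0.0236] turn [ 0.0021 -0.002  -0.0002]
```

View pics/w2.png

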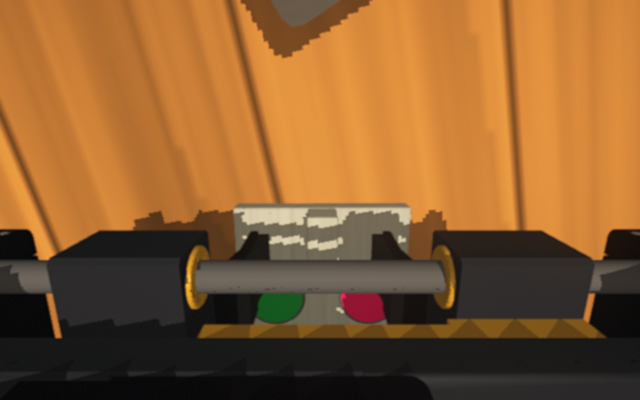

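The lug is between the fingers, at about (322,215). Lowering and gripping.

Emit:
{"fn": "play_rows", "kwargs": {
  "steps": [
    [[0,-0.001,0.012,0,0,0,0.05],[0,0,0.011,0,0,0,0.05],[0,0,0,0,0,0,0.03],[0,0,0,0,0,0,0.02],[0,0,0,0,0,0,0.01],[0,0,0,0,0,0,0.01],[0,0,0,0,0,0,0.01],[0,0,0,0,0,0,0.01]]
  ],
  "force": 25
}}

```text
time_s: 7.0
tool_pos: [0.5674, 0.3455, 0.0148]
tool_rot: [179.9, -0.0, 78.4]
force: [2.0, -1.3, -0.5]
grip_width: 0.016
grasp_force: 25.0
```

```bash
python3 - <<'E'
from go import *
p=np.array([.5369,.0018]);y=np.radians(-7.08)
t=p+.085*np.array([-np.sin(y),np.cos(y)]); print(t)
T=delta([t[0],t[1],.0165],90-7.08)
E
```

```text
[0.54737668 0.08615188]
t 7.0 pos [0.5674 0.3455 0.0148] rot [ 1.7993e+02 -2.0000e-02  7.8390e+01] F [ 2.  -1.3 -0.5] grip 0.016 25.0
shift [-0.2581  0.0326 -0.0018] turn [ 0.0011 -0.0003 -0.0791]
```

Emit:
{"fn": "play_rows", "kwargs": {
  "steps": [
    [[-0.006,0.001,0,0,0,0,0.01],[-0.012,0.0015,0,0,0,0,0.01],[-0.018,0.002,0,0,0,0,0.01],[-0.02,0.0025,0,0,0,0,0.01],[-0.02,0.0025,0,0,0,0,0.01],[-0.02,0.0025,0,0,0,0,0.01],[-0.02,0.0025,0,0,0,0,0.01],[-0.02,0.0025,0,0,0,0,0.01],[-0.02,0.0025,0,0,0,0,0.01],[-0.015,0.002,0,0,0,0,0.01],[-0.008,0.001,0,0,0,0,0.01],[0,0,0,0,0,0,0.01]]
  ]
}}

```text
time_s: 8.2
tool_pos: [0.5527, 0.1631, 0.0147]
tool_rot: [-180.0, 0.2, 78.2]
force: [-1.2, -3.7, 3.8]
grip_width: 0.0157
grasp_force: 24.9
```

```bash
python3 - <<'E'
from go import *
T=delta([.5474,.0862,.0155],82.92)
vs=[get(c,"mould") for c in("scene","side")]
p,f=fit(MOULD,[.545,.08,-.2],vs[:1]); print("scene",p.round(4),np.degrees(p[2]),f)
p,f=fit(MOULD,[.545,.08,-.2],vs[1:]); print("side",p.round(4),np.degrees(p[2]),f)
E
```

```text
t 8.2 pos [0.5527 0.1631 0.0147] rot [-1.7999e+02  1.7000e-01  7.8250e+01] F [-1.2 -3.7  3.8] grip 0.0157 24.9
shift [-0.0764  0.0105 -0.0006] turn [-0.0003  0.003  -0.0815]
scene [ 0.5339  0.0788 -0.1915] -10.969702485677589 0.3086560368537903
side [ 0.5335  0.0802 -0.2006] -11.49261125853577 0.8801144957542419
```

Emit:
{"fn": "play_rows", "kwargs": {
  "steps": [
    [[-0.01,0.0015,0,0,0,0,0.01],[-0.016,0.002,0,0,0,0,0.01],[-0.018,0.0025,0,0,0,0,0.01],[-0.016,0.002,0,0,0,0,0.01],[-0.01,0.0015,0,0,0,0,0.01],[-0.006,0.001,0,0,0,-0.01,0.01],[0,0,0,0,0,-0.015,0.01],[0,0,0,0,0,-0.02,0.01],[0,0,0,0,0,-0.02,0.01],[0,0,0,0,0,-0.016,0.01],[0,0,0,0,0,0,0.01]]
  ],
  "force": 40
}}

```text
time_s: 9.5
tool_pos: [0.547, 0.0889, 0.0147]
tool_rot: [-179.9, 0.1, 83.1]
force: [-3.9, -0.5, 6.3]
grip_width: 0.0154
grasp_force: 40.0
```

```bash
python3 - <<'E'
from go import *
T=delta([.5474,.0862,.0155],82.92)
r=read_camera("scene");a=r["frame"][120:320,200:440]
r=read_camera("side");b=r["frame"][150:350,200:440]
cv2.imwrite("pics/two.png",cv2.resize(np.vstack([a,b])[:,:,::-1],None,fx=1.5,fy=1.5,interpolation=cv2.INTER_CUBIC))
E
```

```text
t 9.5 pos [0.547  0.0889 0.0147] rot [-1.7991e+02  1.0000e-01  8.3080e+01] F [-3.9 -0.5  6.3] grip 0.0154 40.0
shift [-0.0026  0.0007 -0.0008] turn [-0.0016  0.0017  0.0028]
```

View pics/two.png

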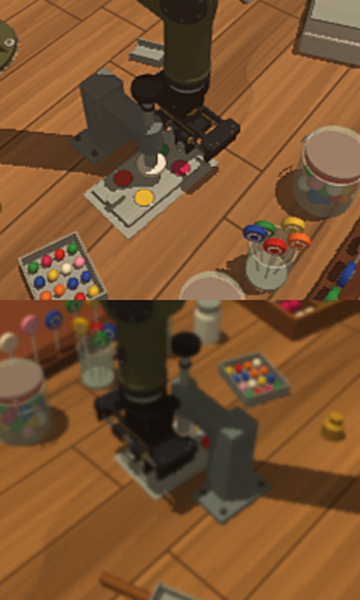

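The mould lies on the plate beneath the raised foot, with the gripper clear of the press column and knob. I'll make a small correction, release, and rise away.

Emit:
{"fn": "play_rows", "kwargs": {
  "steps": [
    [[-0.0026,0.0005,0,0,0,0.002,0.01],[0,0,-0.0005,0,0,0,0.01],[0,0,0,0,0,0,0.01],[0,0,0,0,0,0,0.03],[0,0,0,0,0,0,0.05],[0,0,0,0,0,0,0.05],[0,0,0,0,0,0,0.05],[0,0,-0.012,0,0,0,0.05],[0,0,-0.02,0,0,0,0.05],[0.02,0,-0.03,0,0,0,0.05],[0.04,0,-0.03,0,0,0,0.05],[0.04,0,-0.03,0,0,0,0.05]]
  ]
}}

```text
time_s: 10.8
tool_pos: [0.5608, 0.1858, 0.1394]
tool_rot: [179.9, 0.0, 82.8]
force: [1.3, -0.7, 0.8]
grip_width: 0.0498
grasp_force: 0.0
```

Emit:
{"fn": "play_rows", "kwargs": {
  "steps": [
    [[0.03,0,-0.04,0,0,0,0.03],[0.02,0,-0.045,0,0,0,0.0],[0,0,-0.045,0,0,0,0.0],[0,0,-0.035,0,0,0,0.0],[0,0,0,0,0,0,0.0]]
  ]
}}

```text
time_s: 11.3
tool_pos: [0.5681, 0.2375, 0.3089]
tool_rot: [179.5, -0.3, 83.0]
force: [0.0, 0.0, -0.1]
grip_width: 0.0181
grasp_force: 0.0
```

```bash
python3 - <<'E'
from go import *
r=[]
for c in("scene","side"):
    i=read_camera(c); im=i["frame"].copy()
    d=silhouettes(c,"mould")
    for parts,p,col in((MOULD,[.5369,.0018,-.1236],(255,0,255)),(PRESS()[:1],[.5369,.0018,-.1236],(0,255,255))):
        for P in parts:
            h=cv2.convexHull(proj(place(P,p),i["intrinsics"],i["view"]).astype(np.float32)); cv2.polylines(im,[np.round(h*8).astype(np.int32)],True,col,1,cv2.LINE_AA,3)
    u,v=proj(np.array([[.537,.002,.0]]),i["intrinsics"],i["view"])[0].astype(int)
    for k in(i["frame"],im): r.append(cv2.resize(k[v-50:v+50,u-65:u+65],None,fx=3,fy=3,interpolation=cv2.INTER_CUBIC))
cv2.imwrite("pics/chk.png",np.vstack([np.hstack(r[:2]),np.hstack(r[2:])])[:,:,::-1])
delta([.5369,.0018,.265],82.92)
E
```

```text
t 11.5 pos [0.5659 0.2348 0.3011] rot [-1.7992e+02  8.0000e-02  8.2890e+01] F [ 1.2 -0.3 -0.2] grip 0.0038 0.0
shift [-2.347e-01  1.000e-04  3.640e-02] turn [-0.0013  0.0013 -0.0005]
```

View pics/chk.png

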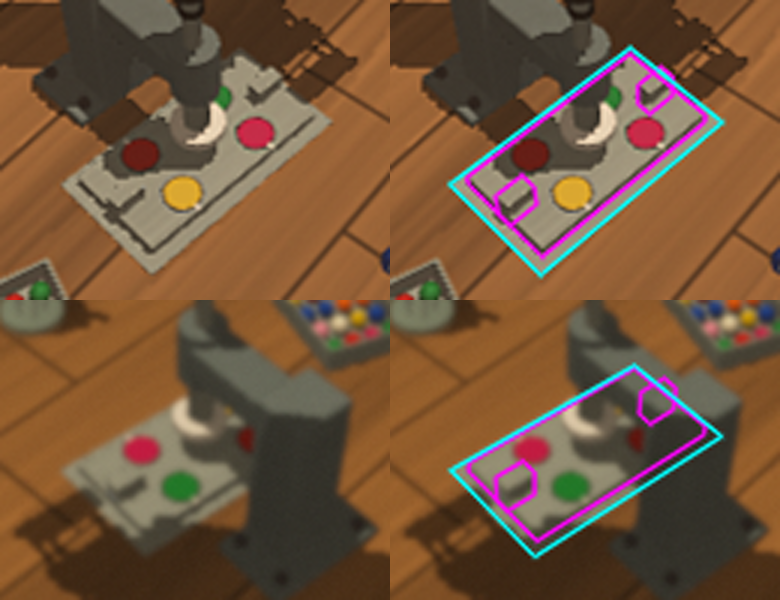

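The mould's edges match the ideal outline with an even margin to the plate in both views, so it is square and wholly on the plate. Now over to the knob.

Emit:
{"fn": "play_rows", "kwargs": {
  "steps": [
    [[-0.03,0,0,0,0,0,0.0],[-0.04,0,0,0,0,0,0.0],[-0.045,0,0,0,0,0,0.0],[-0.045,0,0,0,0,0,0.0],[-0.04,0,0,0,0,0,0.0],[-0.025,0,0,0,0,0,0.0],[-0.01,0,0.015,0,0,0,0.0],[0,0,0.015,0,0,0,0.0],[0,0,0,0,0,0,0.0],[0,0,0,0,0,0,0.0]]
  ],
  "force": 20
}}

```text
time_s: 12.5
tool_pos: [0.5368, 0.0046, 0.271]
tool_rot: [-179.9, -0.1, 83.1]
force: [-0.4, 1.1, 0.1]
grip_width: 0.0008
grasp_force: 0.0
```

```bash
python3 - <<'E'
from go import *
delta([.5369,.0018,.25],82.92)
r=[]
for c,s in(("scene",4),("side",4)):
    i=read_camera(c); np.savez("b4_"+c,f=i["frame"])
    u,v=proj(np.array([[.537,.002,.2]]),i["intrinsics"],i["view"])[0].astype(int)
    r.append(cv2.resize(i["frame"][v-50:v+70,u-45:u+45],None,fx=4,fy=4,interpolation=cv2.INTER_CUBIC))
cv2.imwrite("pics/k1.png",np.hstack(r)[:,:,::-1])
E
```

```text
t 12.5 pos [0.5368 0.0046 0.271 ] rot [-1.7988e+02 -6.0000e-02  8.3100e+01] F [-0.4  1.1  0.1] grip 0.0008 0.0
shift [-0.0028  0.0004  0.021 ] turn [-0.0021 -0.001   0.0032]
```

View pics/k1.png

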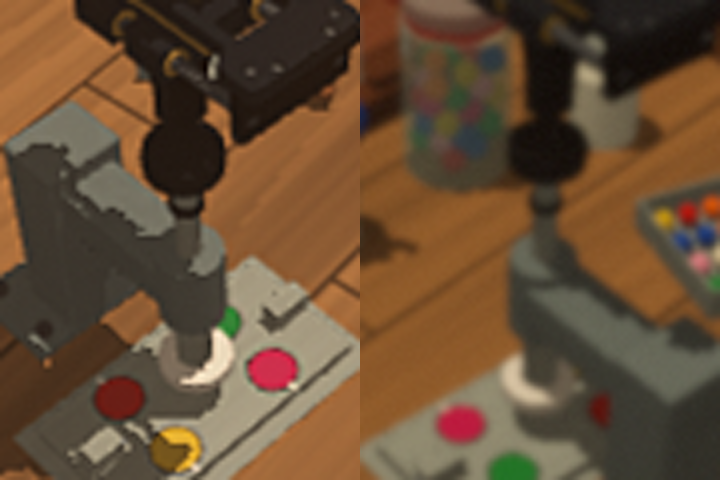

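The fingers are centred above the knob, which shows at (183,155) on the left and (547,150) on the right. The ring is still up on the rod. I'll find contact first, slowly.

Emit:
{"fn": "play_rows", "kwargs": {
  "steps": [
    [[-0.0025,0,0.01,0,0,0.003,0.0],[0,0,0.006,0,0,0,0.0],[0,0,0.004,0,0,0,0.0],[0,0,0.003,0,0,0,0.0],[0,0,0.003,0,0,0,0.0],[0,0,0.003,0,0,0,0.0],[0,0,0,0,0,0,0.0],[0,0,0,0,0,0,0.0]]
  ]
}}

```text
time_s: 13.4
tool_pos: [0.5369, -0.0003, 0.2432]
tool_rot: [-180.0, 0.0, 82.7]
force: [-3.1, 0.2, 4.1]
grip_width: 0.0003
grasp_force: 1.8
```

Emit:
{"fn": "play_rows", "kwargs": {
  "steps": [
    [[0.001,0,0.004,0,0,0,0.0],[0,0,0.004,0,0,0,0.0],[0,0,0.004,0,0,0,0.0],[0,0,0.004,0,0,0,0.0],[0,0,0.004,0,0,0,0.0],[0,0,0.004,0,0,0,0.0],[0,0,0.003,0,0,0,0.0],[0,0,0.003,0,0,0,0.0],[0,0,0.002,0,0,0,0.0],[0,0,0,0,0,0,0.0],[0,0,0,0,0,0,0.0]]
  ]
}}

```text
time_s: 14.5
tool_pos: [0.5377, 0.0001, 0.2128]
tool_rot: [179.9, 0.1, 82.7]
force: [-5.7, -1.3, 13.7]
grip_width: 0.0006
grasp_force: 7.3
```

```bash
python3 - <<'E'
from go import *
delta([.5369,.0018,.21],82.92)
r=[]
for c in("scene","side"):
    i=read_camera(c)
    u,v=proj(np.array([[.537,.002,.16]]),i["intrinsics"],i["view"])[0].astype(int)
    r.append(cv2.resize(i["frame"][v-40:v+60,u-30:u+30],None,fx=6,fy=6,interpolation=cv2.INTER_CUBIC))
cv2.imwrite("pics/k2.png",np.hstack(r)[:,:,::-1])
E
```

```text
t 14.5 pos [5.377e-01 1.000e-04 2.128e-01] rot [1.799e+02 8.000e-02 8.269e+01] F [-5.7 -1.3 13.7] grip 0.0006 7.3
shift [ 0.0016 -0.0011  0.0028] turn [ 0.0017  0.0015 -0.004 ]
```

View pics/k2.png

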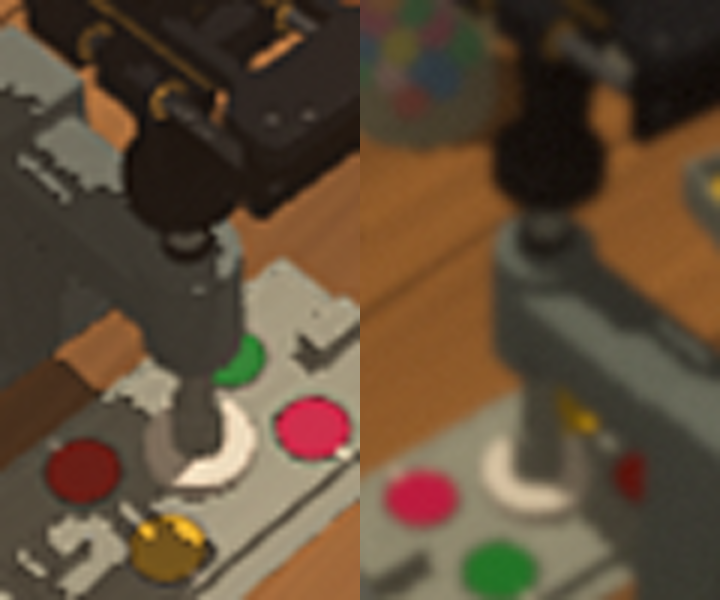

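The foot is on the mould and the ring is almost at the sleeve top. About 3 mm more to go.

Emit:
{"fn": "play_rows", "kwargs": {
  "steps": [
    [[0.0015,0,0.0015,0,0,0,0.0],[0,0,0.0015,0,0,0,0.0],[0,0,0,0,0,0,0.0],[0,0,0,0,0,0,0.0],[0,0,0,0,0,0,0.0]]
  ]
}}

```text
time_s: 15.1
tool_pos: [0.5377, 0.0002, 0.21]
tool_rot: [179.9, 0.2, 82.6]
force: [-6.8, -5.0, 16.5]
grip_width: 0.0002
grasp_force: 8.0
```

Emit:
{"fn": "play_rows", "kwargs": {
  "steps": [
    [[0,0,0,0,0,0,0.0]]
  ]
}}

```text
time_s: 15.2
tool_pos: [0.5378, 0.0001, 0.21]
tool_rot: [179.9, 0.2, 82.6]
force: [-6.1, -5.8, 16.3]
grip_width: 0.0005
grasp_force: 8.0
```

Emit:
{"fn": "play_rows", "kwargs": {
  "steps": [
    [[0,0,0,0,0,0,0.0]]
  ]
}}

```text
time_s: 15.3
tool_pos: [0.5378, 0.0001, 0.21]
tool_rot: [179.9, 0.2, 82.6]
force: [-6.0, -4.5, 16.1]
grip_width: 0.0002
grasp_force: 8.0
```

Emit:
{"fn": "play_rows", "kwargs": {
  "steps": [
    [[0,0,0,0,0,0,0.0]]
  ]
}}

```text
time_s: 15.4
tool_pos: [0.5378, 0.0001, 0.21]
tool_rot: [179.9, 0.2, 82.6]
force: [-6.2, -4.6, 16.2]
grip_width: 0.0003
grasp_force: 8.0
```

```bash
python3 - <<'E'
from go import *
delta([.5369,.0018,.21],82.92)
zs=[]
for k in range(6): read_camera("scene"); zs.append(get_obs()["tool_pos"][2])
print(np.round(zs,4))
r=[]
for c in("scene","side"):
    i=read_camera(c)
    M=silhouettes(c,"mould")
    u,v=proj(np.array([[.537,.002,.16]]),i["intrinsics"],i["view"])[0].astype(int)
    r.append(cv2.resize(i["frame"][v-40:v+60,u-30:u+30],None,fx=6,fy=6,interpolation=cv2.INTER_CUBIC))
cv2.imwrite("pics/k3.png",np.hstack(r)[:,:,::-1])
E
```

```text
t 15.4 pos [5.378e-01 1.000e-04 2.100e-01] rot [179.91   0.2   82.63] F [-6.2 -4.6 16.2] grip 0.0003 8.0
shift [ 0.0016 -0.0011  0.    ] turn [ 0.0015  0.0035 -0.005 ]
[0.21 0.21 0.21 0.21 0.21 0.21]
```

View pics/k3.png

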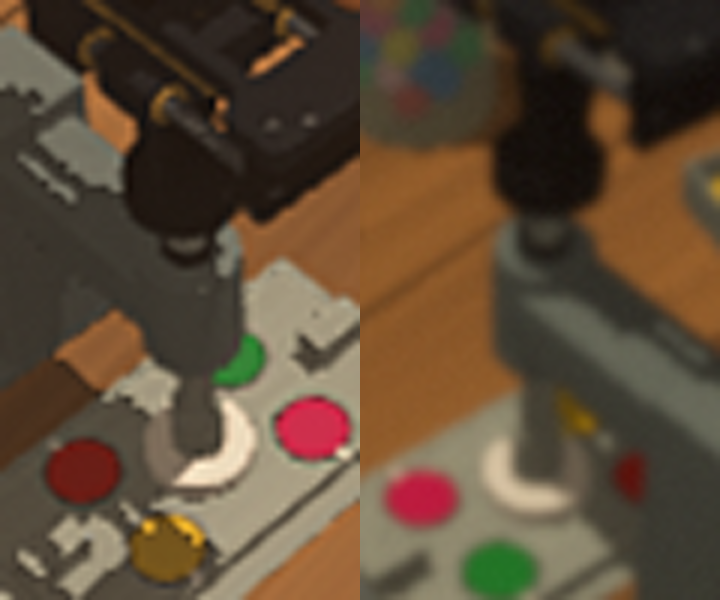

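The ring now meets the sleeve top. The tool is steady at z 0.210, with 16 N on the knob and the mould still in place. Handing in.

```bash
python3 -c "
from cell import *
print(sign_off())"
```

```text
the job is handed in; nothing more can be done
None
```

The mould lies square and wholly on the chill plate, and I handed in with the arm still holding the knob 40 mm down (tool steady at z = 0.210 m, about 16 N) and the ring at the sleeve top; nothing else was touched as far as I saw.

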